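# Tuck the card jig's flap under its lip

## Task

A card lies ready in the card jig: with the fingertips, push the open hinged flap over until it lies flat above the card, then push it on towards the lip until its free edge is tucked all the way in beneath the lip. Push on the flap's outer side only; do not grip it or touch its rubber-faced inner side, and grip and lift nothing else. Leave the card in its pocket and the other things where they stand, and finish with the hand clear.

Things in the scene. Friction and masses are not known exactly. Their poses are not given: they have to be found in the camera images.
- jig: card jig: flat white base plate 240 x 150 mm, its top 24 mm above the table, fixed to the table (place and yaw vary). Origin under its centre; its x axis points from the flap's hinge towards the lip, y along the hinge axis, z up. The hinge is at the end nearer the robot.
- flap (a joint): hinge of the flap: 0 = lying flat over the bed, pi/2 = standing upright, up to 2.0 = leaning back past upright, away from the lip. Stiff hinge (about 0.08 N m): the flap stays at whatever angle it is left.
- slide (a joint): shift of the hinge bracket together with the flap along the jig's x axis, 0 to 0.024 m; 0 = pulled back (flap can be folded clear of the lip), 0.024 = end stop, fully tucked. Needs about 4 N and stays where it is left.
- flap_hinge (a point): middle of the flap's hinge axis, 34 mm above the table; moves along the jig's x with the slide (62 mm behind the jig's centre at slide 0). The bracket behind it reaches 23 mm back and stands no higher than 39 mm above the table, or 5 mm above the axis.
- flap_edge (a point): the flap is a plain aluminium plate, 90 mm wide and 4 mm thick, from 5 to 120 mm from the hinge axis. This point: middle of its free edge, 120 mm from the hinge axis; with the flap flat it is 34 mm above the table and, at slide 0, 9 mm short of the lip's edge.
- flap_step (a point): the flap's outer face (on top when flat) carries a 60 mm wide wedge: an upright step, 14 mm high, that looks towards the hinge, and from its top a ramp down to the plate 95 mm from the hinge. This point: middle of the step's foot, on the plate, 60 mm from the hinge axis (36 mm above the table with the flap flat).
- flap_pad: thin black rubber facing on the flap's inner side (the side that comes to lie on the card); its frame is that of the flap, its origin on the hinge axis: x towards the free edge, z out of the outer face.
- lip_edge (a point): middle of the underside of the fixed steel lip's edge, facing the flap: 40 mm above the table, 67 mm ahead of the jig's centre. The lip is 104 mm wide, 10 mm thick, with a sloping lead-in on its edge rising to about 48 mm above the table and reaching 4 mm towards the hinge; a flat flap passes beneath with 4 mm to spare.
- card_mid (a point): centre of the loose card, 80 x 54 x 4 mm, lying in the shallow pocket of the jig beneath the flap.
- stamp: wooden hand stamp, foot 42 mm across, 74 mm tall, standing beside the jig; origin under its centre. Bystander.
- ink: small white bottle, 40 mm across, 95 mm tall, standing beside the jig; origin under its centre. Bystander.
- tape: roll of clear tape lying flat, 96 mm across, 24 mm high; origin under its centre. Bystander.
- pen_cup: grey cup with pens, 76 mm across, 150 mm tall with the pens; origin under its centre. Bystander.
- card_stack: stack of finished cards, 85 x 60 x 30 mm; origin under its centre. Bystander.
- carton: small closed carton, 120 x 85 x 60 mm; origin under its centre. Bystander.
- driver: screwdriver lying on the table, 170 mm long. Bystander.

How it is judged:
By the outcome, as a careful person would: the job done as asked, in the order asked, and still so for the second after the job is handed in, with the robot touching nothing.
It also fails if it takes over 37 s, if anything falls off the work surface, if the arm or the gripper's body presses on something with over 40 N, if the wrist force passes 120 N, or if a joint passes its speed limit or range.

## Robot

A 7-joint arm with a two-finger parallel gripper is mounted at the origin on the work surface. World frame = base frame: x ahead of the robot, y to its left, z up, the work surface at z = 0. Lengths are in m, angles in rad, forces in N, time in s.
With the tool pointing down it reaches from about 0.4 to 0.875 m from the base axis. Payload 19.3 kg.
Tool frame: the origin (TCP) lies midway between the tips of the shut fingers; the grasp point (between the pads) lies 19 mm behind it (r.hold_point_z is the distance from the TCP to the grasp point, in m); z points along the fingers, y is the line along which they close (so a half turn about z gives the same grasp; the last joint's range is limited). The gripper opens to 85 mm and grips with 20 to 120 N. Pads are 22 mm wide; open, the fingers measure 114 mm over their backs; the gripper's body (76 mm by 85 mm) begins 54 mm behind the grasp point. The pads swing forward as they close: fully open they stand 13 mm farther back than shut.
Start: joints at [1.049, 0.521, -0.036, 1.599, 0.021, 1.021, -0.113], TCP at [0.273, -0.562, 0.208] pointing down, gripper open.
Joint ranges: [-2.91, 2.91], [-0.3, 2.13], [-1.5, 1.42], [0.17, 2.43], [-1.26, 4.41], [0.16, 1.93], [-2.52, 2.52]. Speed limits (rad/s): [1.89, 1.89, 2.39, 2.39, 3.01, 3.01, 3.01].

## Interface

Orientations are given as [roll, pitch, yaw] about the fixed x, y, z axes, in that order (R = Rz(yaw) Ry(pitch) Rx(roll)).
In Python, from cell import r gives the robot as it stands.
- The arm moves only by the shell command python3 -m crank 'ROWS' [OPENING]. ROWS is JSON, a list of rows, each a list of 4 numbers: the shift along the tool's x, y, z in m, then the turn about the tool's z in degrees. In form: [[dx, dy, dz, spin], ...]. A call has 1 to 10 rows; each row shifts and turns the commanded pose from where the row before left it, along the tool's axes as they then stand; what a row does not reach is not made up. A row lasts 1/10 s, in which the tool goes at most 50 mm and 8.59 degrees, less where a joint would pass 70% of its speed; a pose out of reach is approached as far as the arm can. A call with a gripper value outside its range is refused whole. OPENING is the opening, from 0 (shut) to 1 (fully open), set as the call begins (- or left out, the last holds). The fingers move at their own pace and stop on an object; the grip force is fixed at half the most. Time passes only in rows, so rows that do not move let the fingers close. It gives the time, the measured TCP pose, the force, the opening and the grip force at its end, in the units of the state.
- r.observe(): the state, without advancing time (a new reading comes with each control period).
- r.capture(name): name is "side" or "top"; returns the picture (480x640x3 uint8, red, green, blue); there is no depth.
- r.camera_model(name): a dict with "intrinsics" (3x3 intrinsics, pixels), "R" (3x3) and "t" (3): a world point X has camera coordinates R X + t. Camera axes: x right, y down, z forward; pixel columns grow to the right and rows downward; lengths in m; the calibration is good to about 2 mm. A picture is of the moment at which its call begins. camera_model takes no time and is no camera call.
- r.hand_in(): hands the job in; it is judged then, once.
Trained networks look in the newest picture that a camera, given by its name, has taken for a name from the list of things; names that differ only in an ending like _2 or _b are one class to them, and where a whole thing is asked for, a point or a joint stands for the part that bears it (a point fixed in the world has none). Each returns a list of dicts, best first, with "confidence" (0 to 1); they miss things now and then, are a little off and sometimes report something else, mostly with a low value. They report only what shows in the picture. A call takes as long as a camera call.
- r.look_for(camera, thing): "xyz" ([x, y, z] in m, in world coordinates, good to about 4 mm: the middle of the surface that is visible of it).
The state is a dict: "clock": time; "q": joint angles; "qvel": joint speeds; "joint_torque": joint torques, N m; "position": TCP position; "tcp_rot": TCP orientation; "wrist_force": force on the tool from outside, world axes, zero at the start; "ft_torque": the same for the moment, N m; "width": opening from 0.0 (shut) to 1.0 (fully open); "grip_force": force on a finger pad.
Only numpy, scipy, OpenCV 4.12 (cv2) and the standard library are available. Lean on these libraries where they do the work, as an engineer would, in place of code of your own. Each camera call takes 0.05 s, during which the arm holds its last target. There are 200 camera calls.

## Working session

There is one attempt and no reset: what is moved stays moved. The work goes in short steps, Python scripts to look and compute and a shell command to move; the robot and the scene stay as the last step left them, time stands still between calls to the robot, and variables do not carry over. Pictures are saved under pics/ and viewed, at most 10 in all, crops included, and the job is handed in when it is done.

```bash
mkdir -p pics; ls; python3 - <<'E'
from cell import r
import cv2,numpy as np
for c in("side","top"):
    cv2.imwrite(f"pics/{c}0.png",r.capture(c)[:,:,::-1])
    m=r.camera_model(c);print(c,np.round(-np.array(m["R"]).T@m["t"],3))
    for t in("jig","flap_hinge","flap_edge","flap_step","lip_edge","card_mid","flap_pad","stamp","ink","pen_cup","carton","card_stack","tape","driver"):
        print(t,[(np.round(d["xyz"],3).tolist(),round(d["confidence"],2)) for d in r.look_for(c,t)[:2]])
s=r.observe();print(s["clock"],s["position"],s["tcp_rot"])
E
```

```text
pics
side [-0.142  0.684  1.042]
jig [([0.493, 0.116, 0.033], 0.61)]
flap_hinge [([0.482, 0.102, 0.082], 0.96), ([0.598, 0.429, 0.032], 0.48)]
flap_edge [([0.486, 0.105, 0.103], 0.85), ([0.554, 0.115, 0.029], 0.65)]
flap_step [([0.49, 0.104, 0.106], 0.77)]
lip_edge [([0.61, 0.089, 0.052], 0.81), ([0.488, 0.103, 0.105], 0.69)]
card_mid [([0.483, 0.103, 0.084], 0.26)]
flap_pad [([0.341, -0.412, 0.02], 0.18)]
stamp [([0.484, 0.255, 0.017], 0.9)]
ink [([0.469, -0.026, 0.054], 0.62)]
pen_cup [([0.769, 0.105, 0.07], 0.82)]
carton [([0.596, -0.414, 0.055], 0.64)]
card_stack [([0.602, 0.432, 0.032], 0.91), ([0.468, -0.028, 0.053], 0.29)]
tape [([0.792, -0.187, 0.02], 0.7), ([0.6, 0.43, 0.029], 0.28)]
driver []
top [0.499 0.004 1.236]
jig [([0.527, 0.088, 0.024], 0.96)]
flap_hinge [([0.481, 0.098, 0.098], 0.57)]
flap_edge [([0.493, 0.096, 0.117], 0.7), ([0.61, 0.088, 0.048], 0.53)]
flap_step [([0.499, 0.094, 0.117], 0.88), ([0.789, 0.095, 0.049], 0.7)]
lip_edge [([0.604, -0.432, 0.06], 0.45)]
card_mid [([0.543, 0.098, 0.029], 0.95)]
flap_pad []
stamp [([0.489, 0.249, 0.018], 0.57)]
ink [([0.476, -0.033, 0.069], 0.53)]
pen_cup [([0.784, 0.093, 0.05], 0.62)]
carton [([0.602, -0.43, 0.062], 0.68)]
card_stack [([0.612, 0.416, 0.029], 0.8)]
tape [([0.793, -0.191, 0.028], 0.88), ([0.608, 0.089, 0.045], 0.39)]
driver [([0.347, -0.414, 0.021], 0.88)]
1.5 [ 0.27283461 -0.56230504  0.20768159] [-3.14157479e+00 -2.76310665e-05  4.51706293e-01]
```

View pics/side0.png

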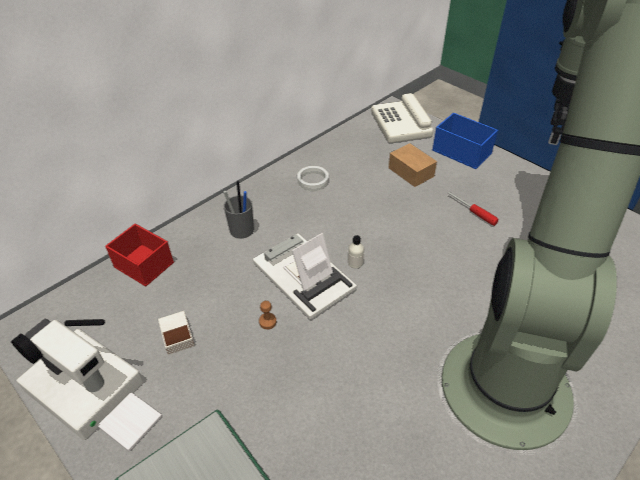

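View pics/top0.png

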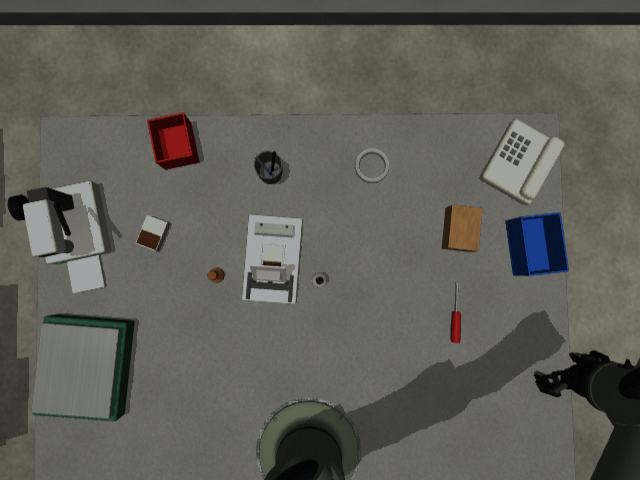

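The flap stands roughly upright on the jig: top view at about (270,272), jig corners near (250,215), (302,218), (296,303) and (243,301). The side view shows it near (313,258). I'll zoom both.

```bash
python3 - <<'E'
import cv2
a=cv2.imread("pics/top0.png")[205:315,230:340];b=cv2.imread("pics/side0.png")[215:325,240:370]
cv2.imwrite("pics/topc.png",cv2.resize(a,None,fx=5,fy=5,interpolation=2))
cv2.imwrite("pics/sidec.png",cv2.resize(b,None,fx=5,fy=5,interpolation=2))
E
```

```text
(no output)
```

View pics/topc.png

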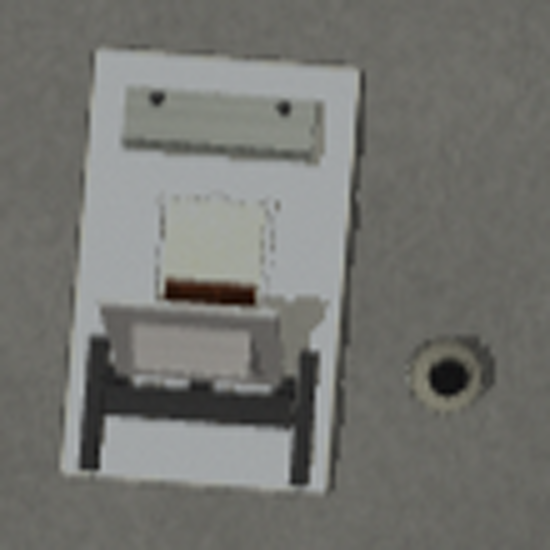

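View pics/sidec.png

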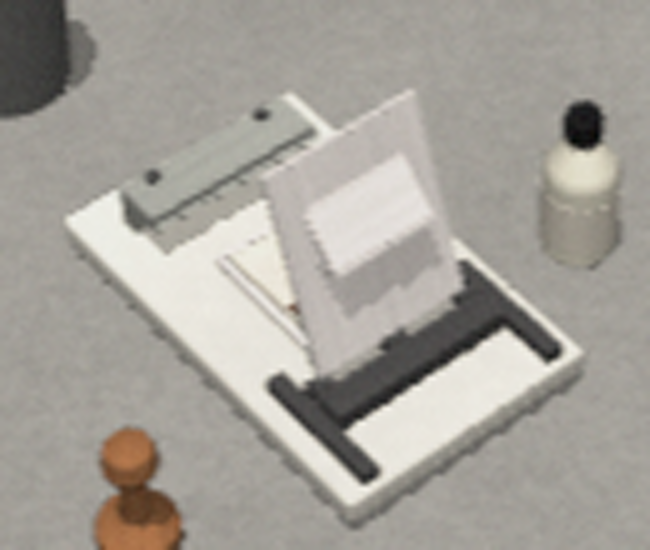

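The outer face, with its wedge, faces the robot; the flap leans slightly towards the lip. Base corners in the top crop are (97,48), (360,68), (328,493), (62,473). Free-edge corners are (100,306) and (280,318) in the top crop, (263,178) and (412,92) in the side crop. The ink bottle is close to the right side.

```bash
cat >h.py <<'E'
from cell import r
import numpy as np,cv2
def ray(c,uv):
    m=r.camera_model(c);R=np.array(m["R"]);C=-R.T@np.array(m["t"])
    d=R.T@np.linalg.inv(m["intrinsics"])@[uv[0],uv[1],1];return C,d/np.linalg.norm(d)
def onz(c,uv,z):
    C,d=ray(c,uv);return C+d*(z-C[2])/d[2]
def tri(a,b):
    A=np.zeros((3,3));y=np.zeros(3)
    for c,uv in(("top",a),("side",b)):
        C,d=ray(c,uv);P=np.eye(3)-np.outer(d,d);A+=P;y+=P@C
    return np.linalg.solve(A,y)
E
python3 - <<'E'
from h import *
T=lambda u,v:(230+u/5-.5+.1,205+v/5-.4);S=lambda u,v:(240+u/5-.4,215+v/5-.4)
P=[onz("top",T(*p),.024) for p in((97,48),(360,68),(328,493),(62,473))]
Q=[onz("side",S(*p),.024) for p in((290,92),(583,355),(350,515),(65,222))]
for n,P in(("top",P),("side",[Q[3],Q[0],Q[1],Q[2]])):
    P=np.array(P);a=(P[0]+P[1]-P[2]-P[3])/2;b=(P[0]+P[3]-P[1]-P[2])/2
    print(n,P.mean(0).round(4),np.linalg.norm(a),np.linalg.norm(b),np.degrees(np.arctan2(a[1],a[0])),np.degrees(np.arctan2(-b[0],b[1])))
e1=tri(T(100,306),S(263,178));e2=tri(T(280,318),S(412,92));print(e1,e2,(e1+e2)/2)
yaw=np.radians(-4);c=np.array([.5265,.088])
E
```

```text
top [0.5343 0.0934 0.024 ] 0.23692114261157943 0.14719149873083753 -5.092052916742386 -5.197321838741191
side [0.5283 0.0976 0.024 ] 0.23856438938314656 0.14780825193489894 -5.698219850375355 -4.544695056438706
[0.513553   0.14034537 0.14708823] [0.50625846 0.05098624 0.14529874] [0.50990573 0.09566581 0.14619348]
```

```bash
python3 -m crank '[[0,0,0,7.75],[0,0,0,7.75],[0,0,0,7.75],[0,0,0,7.75],[0.02,-0.03,0,0],[0.02,-0.04,0,0],[0.02,-0.04,0,0],[0.02,-0.04,0,0],[0.02,-0.04,0,0],[0.02,-0.04,0,0]]' 0; python3 -m crank '[[0,-0.04,0,0],[0,-0.04,0,0],[0,-0.04,0,0],[0,-0.04,0,0],[0,-0.04,0,0],[0,-0.04,0,0],[0,-0.04,0,0],[0,-0.04,0,0],[0,-0.04,0,0],[0,0,0,0]]'
```

```text
clock: 2.5
position: [0.4136, -0.3423, 0.2079]
tcp_rot: [3.141, -0.0, -0.089]
wrist_force: [1.0, -0.4, 0.5]
width: 0.003
grip_force: 0.0
clock: 3.5
position: [0.4454, 0.0195, 0.2079]
tcp_rot: [-3.14, -0.001, -0.083]
wrist_force: [1.4, -1.0, -0.3]
width: 0.003
grip_force: 0.0
```

```bash
python3 -m crank '[[0,-0.04,0,0],[0,-0.043,0,0],[0,0,0.025,0],[0,0,0.025,0],[0,0,0.02,0],[0.01,0,0,0],[0.01,0,0,0],[0,0,0,0]]'; python3 - <<'E'
from h import *
s=r.observe();c,q=np.cos(-.089),np.sin(-.089);d=s["position"]-np.array([.531,.0955,0]);print(c*d[0]+q*d[1],-q*d[0]+c*d[1],d[2])
a=r.capture("top")[205:315,230:340,::-1];b=r.capture("side")[215-60:325,240:370,::-1]
a=cv2.resize(a,None,fx=4,fy=4);b=cv2.resize(b,None,fx=3,fy=3);im=np.zeros((510,830,3),np.uint8);im[:440,:440]=a;im[:510,440:830]=b
cv2.imwrite("pics/p1.png",im[:,:800])
E
```

```text
clock: 4.3
position: [0.4745, 0.0954, 0.1388]
tcp_rot: [-3.141, -0.002, -0.09]
wrist_force: [-0.6, 0.5, -0.7]
width: -0.004
grip_force: 0.0
-0.0562582484475329 -0.005114272296437487 0.13875658867673604
```

View pics/p1.png

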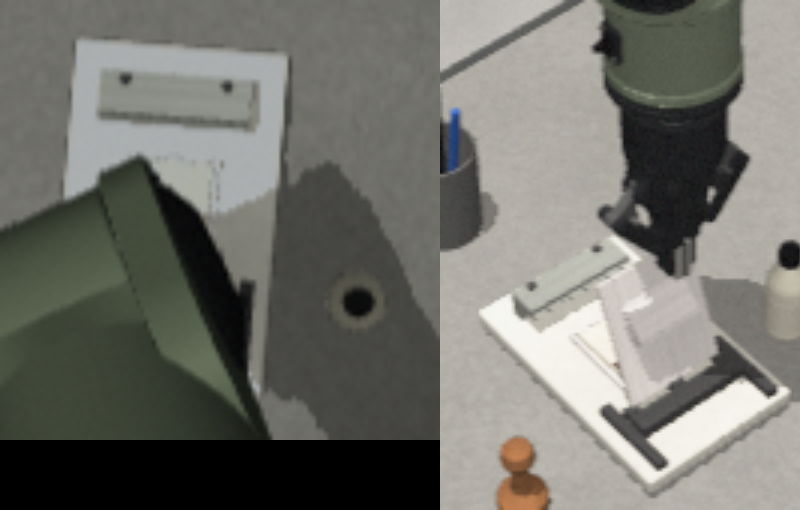

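The tip is in front of the outer face and free of contact (wrist force about 0). In the side view it ends near (683,275). Now I follow the folding arc.

```bash
python3 -m crank '[[0.012,-0.005,0.005,0],[0.01,0,0.002,0],[0.01,0,0.004,0],[0.008,0,0.005,0],[0.008,0,0.005,0],[0.007,0,0.006,0],[0.007,0,0.007,0],[0,0,0,0]]'; python3 -m crank '[[0.005,0,0.007,0],[0.005,0,0.008,0],[0.004,0,0.008,0],[0.004,0,0.008,0],[0,0,0,0]]'
python3 - <<'E'
from h import *
s=r.observe();c,q=np.cos(-.089),np.sin(-.089);d=s["position"]-np.array([.531,.0955,0]);print(c*d[0]+q*d[1],-q*d[0]+c*d[1],d[2])
b=r.capture("side")[195:325,240:370,::-1]
cv2.imwrite("pics/p2.png",cv2.resize(b,None,fx=4,fy=4))
E
```

```text
clock: 5.2
position: [0.5401, 0.0948, 0.1052]
tcp_rot: [-3.139, -0.009, -0.091]
wrist_force: [7.8, -1.0, 13.6]
width: -0.003
grip_force: 6.7
clock: 5.7
position: [0.552, 0.0931, 0.0712]
tcp_rot: [3.141, 0.002, -0.089]
wrist_force: [0.3, 0.2, -0.5]
width: -0.006
grip_force: 0.0
0.021099714909166834 -0.0005152723471799042 0.07115158888859444
```

View pics/p2.png

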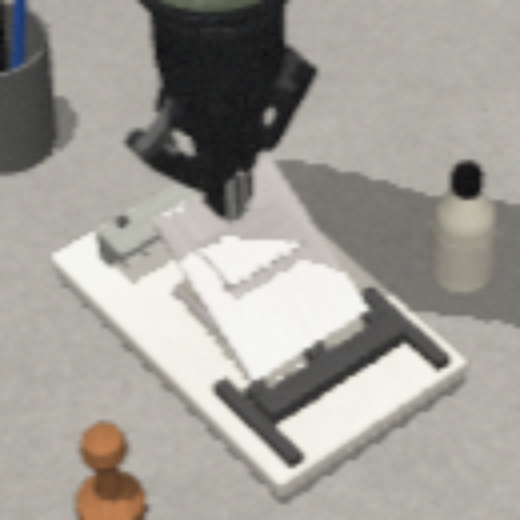

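The flap is down to about 20 degrees, with the tip over the plate beyond the wedge at (235,215), and the lip ahead is clear. I continue down to flat.

```bash
python3 -m crank '[[0.007,0,0.003,0],[0.007,0,0.006,0],[0.004,0,0.007,0],[0.002,0,0.007,0],[0,0,0.005,0],[0,0,0.003,0],[0,0,0,0]]'; python3 -m crank '[[0,0,0.002,0],[0,0,0.002,0],[0,0,0,0],[0,0,0,0]]'
python3 - <<'E'
from h import *
s=r.observe();c,q=np.cos(-.089),np.sin(-.089);d=s["position"]-np.array([.531,.0955,0]);print(c*d[0]+q*d[1],-q*d[0]+c*d[1],d[2])
b=r.capture("side")[195:325,240:370,::-1]
cv2.imwrite("pics/p3.png",cv2.resize(b,None,fx=4,fy=4))
E
```

```text
clock: 6.45
position: [0.5719, 0.0916, 0.0412]
tcp_rot: [3.141, 0.001, -0.089]
wrist_force: [-0.1, 0.0, 0.3]
width: -0.002
grip_force: 0.0
clock: 6.85
position: [0.5724, 0.0916, 0.0378]
tcp_rot: [-3.142, -0.0, -0.089]
wrist_force: [-0.4, 0.6, 0.4]
width: 0.003
grip_force: 0.0
0.04153153672097744 -0.00019221193739896647 0.03775474307359237
```

View pics/p3.png

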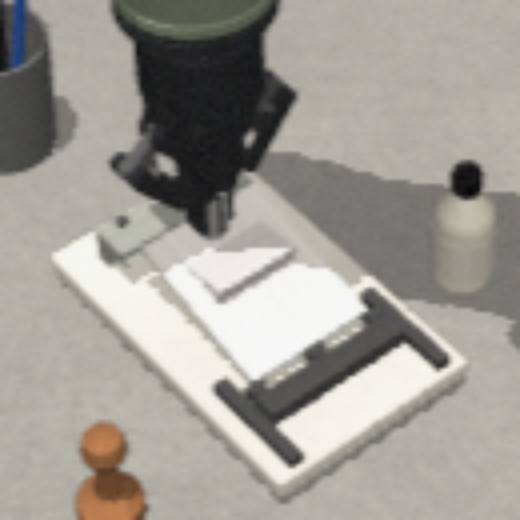

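The flap is nearly flat, with the tip at (215,232) on the plate. I press gently until there is contact force.

```bash
for i in 1 2 3; do python3 -m crank '[[0,0,0.001,0],[0,0,0,0]]' | grep -E 'pos|wrist'; done
```

```text
position: [0.5724, 0.0916, 0.0367]
wrist_force: [0.4, 0.2, -0.2]
position: [0.5723, 0.0916, 0.0356]
wrist_force: [0.1, -0.2, 0.0]
position: [0.5723, 0.0916, 0.0346]
wrist_force: [-1.2, -0.4, -0.2]
```

```bash
for i in 1 2; do python3 -m crank '[[0,0,0.001,0],[0,0,0,0]]' | grep -E 'clock|pos|wrist'; done
```

```text
clock: 7.7
position: [0.5723, 0.0916, 0.0336]
wrist_force: [-0.5, 0.2, 0.6]
clock: 7.9
position: [0.5723, 0.0916, 0.0326]
wrist_force: [0.2, 0.2, 0.3]
```

```bash
python3 - <<'E'
from h import *
im=r.capture("side")[:,:,::-1].copy();m=r.camera_model("side")
x0,y0,f=265,215,8
b=cv2.resize(im[y0:y0+75,x0:x0+100],None,fx=f,fy=f,interpolation=2)
c,q=np.cos(-.089),np.sin(-.089)
def px(x,y,z):
    X=np.array([.531+c*x-q*y,.0955+q*x+c*y,z]);p=np.array(m["intrinsics"])@(np.array(m["R"])@X+m["t"]);return tuple(int(v) for v in ((p[:2]/p[2]-[x0,y0]+.5)*f))
for P,col in(((.058,.045,.036),(0,0,255)),((.058,-.045,.036),(0,0,255)),((-.002,.03,.05),(0,160,0)),((-.002,-.03,.05),(0,160,0)),((.067,.052,.04),(255,0,0)),((.067,-.052,.04),(255,0,0)),((.0415,0,.0326),(0,220,255)),((-.062,.045,.036),(255,0,255))):
    cv2.circle(b,px(*P),4,col,-1);print(P,px(*P))
cv2.imwrite("pics/p4.png",b)
for t in("flap_edge","flap_step","lip_edge"):print(t,[(np.round(d["xyz"],3).tolist(),round(d["confidence"],2)) for d in r.look_for("side",t)[:2]])
E
```

```text
(0.058, 0.045, 0.036) (81, 390)
(0.058, -0.045, 0.036) (305, 258)
(-0.002, 0.03, 0.05) (232, 447)
(-0.002, -0.03, 0.05) (384, 355)
(0.067, 0.052, 0.04) (46, 376)
(0.067, -0.052, 0.04) (305, 224)
(0.0415, 0, 0.0326) (227, 359)
(-0.062, 0.045, 0.036) (316, 617)
flap_edge [([0.525, 0.102, 0.046], 0.8)]
flap_step [([0.532, 0.104, 0.048], 0.83)]
lip_edge [([0.612, 0.119, 0.048], 0.5)]
```

View pics/p4.png

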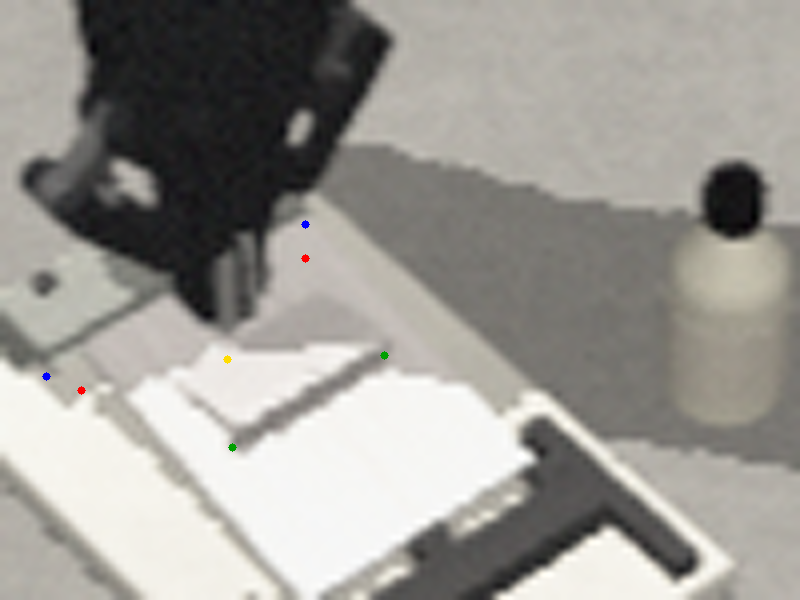

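Wedge crest matches the flat prediction (green dots), but the plate's free corner near (85,350) shows slightly above its flat place (81,390), and the visible fingertip (215,325) sits about 8 mm above the computed TCP. So the flap is still a few degrees up, and I keep pressing while force stays low.

```bash
for i in 1 2; do python3 -m crank '[[0,0,0.001,0],[0,0,0,0]]' | grep -E 'clock|pos|wrist'; done
```

```text
clock: 8.3
position: [0.5723, 0.0916, 0.0316]
wrist_force: [-0.8, -0.4, -0.6]
clock: 8.5
position: [0.5723, 0.0916, 0.0306]
wrist_force: [-0.1, 0.4, -0.4]
```

```bash
for i in 1 2; do python3 -m crank '[[0,0,0.001,0],[0,0,0,0]]' | grep -E 'clock|pos|wrist'; done
```

```text
clock: 8.7
position: [0.5723, 0.0916, 0.0296]
wrist_force: [-0.2, -0.7, 0.4]
clock: 8.9
position: [0.5723, 0.0916, 0.0286]
wrist_force: [0.9, -0.4, -0.8]
```

```bash
python3 - <<'E'
from h import *
m=r.camera_model("side")
def px(X):
    p=np.array(m["intrinsics"])@(np.array(m["R"])@np.array(X)+m["t"]);return (p[:2]/p[2]).round(1)
print("p1",px([.4745,.0954,.1388]),(321,246.7));print("p2",px([.552,.0931,.0712]),(298.7,248.7));print("p3",px([.5724,.0916,.0378]),(293.7,253))
s=r.observe();print("now",px(s["position"]),s["wrist_force"])
x0,y0,f=275,225,12
b=r.capture("side")[y0:y0+45,x0:x0+60,::-1]
cv2.imwrite("pics/p5.png",cv2.resize(b,None,fx=f,fy=f,interpolation=2))
E
```

```text
p1 [318.2 251.4] (321, 246.7)
p2 [297.3 253.5] (298.7, 248.7)
p3 [292.8 258. ] (293.7, 253)
now [293.  260.5] [ 0.87744832 -0.40471115 -0.75189232]
```

View pics/p5.png

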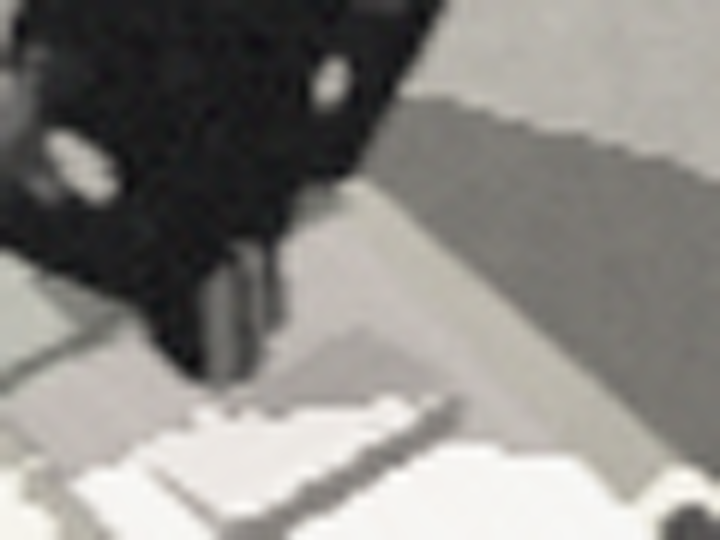

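The same ~5 px offset was there in free air (p1), so the real tip sits about 8 mm above the reported TCP. It is now at about z = 37 mm on the flap's outer face at (215,380). Continue down to contact.

```bash
for i in 1 2; do python3 -m crank '[[0,0,0.001,0],[0,0,0,0]]' | grep -E 'clock|pos|wrist'; done
```

```text
clock: 9.15
position: [0.5723, 0.0916, 0.0276]
wrist_force: [0.2, -0.4, -0.2]
clock: 9.35
position: [0.5723, 0.0916, 0.0266]
wrist_force: [-0.6, -0.4, -0.7]
```

```bash
python3 -m crank '[[0,0,0.001,0],[0,0,0,0]]' | grep -E 'clock|pos|wrist'
```

```text
clock: 9.55
position: [0.5723, 0.0916, 0.0256]
wrist_force: [-0.2, 0.1, 0.7]
```

```bash
for i in 1 2; do python3 -m crank '[[0,0,0.001,0],[0,0,0,0]]' | grep -E 'clock|pos|wrist'; done
```

```text
clock: 9.75
position: [0.5723, 0.0916, 0.0246]
wrist_force: [0.3, -0.7, -0.2]
clock: 9.95
position: [0.5723, 0.0916, 0.0236]
wrist_force: [-0.2, -0.3, 0.2]
```

```bash
for i in 1 2 3; do python3 -m crank '[[0,0,0.001,0],[0,0,0,0]]' | grep -E 'pos|wrist'; done
```

```text
position: [0.5723, 0.0916, 0.0226]
wrist_force: [-0.3, -0.6, 0.2]
position: [0.5723, 0.0916, 0.0216]
wrist_force: [-0.1, -0.0, 0.4]
position: [0.5723, 0.0916, 0.0206]
wrist_force: [-0.0, -0.2, 1.0]
```

```bash
for i in 1 2 3; do python3 -m crank '[[0,0,0.001,0],[0,0,0,0]]' | grep -E 'pos|wrist'; done
```

```text
position: [0.5723, 0.0916, 0.0196]
wrist_force: [0.3, 0.2, 0.0]
position: [0.5723, 0.0916, 0.0186]
wrist_force: [0.4, 0.2, -0.2]
position: [0.5723, 0.0916, 0.0176]
wrist_force: [0.2, -1.2, -0.9]
```

```bash
python3 - <<'E'
from h import *
a=cv2.resize(cv2.imread("pics/p5.png"),(400,300))
x0,y0=275,225
I=r.capture("side")[:,:,::-1]
b=cv2.resize(I[y0:y0+45,x0:x0+60],(400,300),interpolation=2)
c=cv2.resize(I[195:315,250:410],(400,300),interpolation=2)
J=r.capture("top")[:,:,::-1];d=cv2.resize(J[205:295,230:350],(400,300),interpolation=2)
cv2.imwrite("pics/p6.png",np.vstack([np.hstack([a,b]),np.hstack([c,d])]))
E
```

```text
(no output)
```

View pics/p6.png

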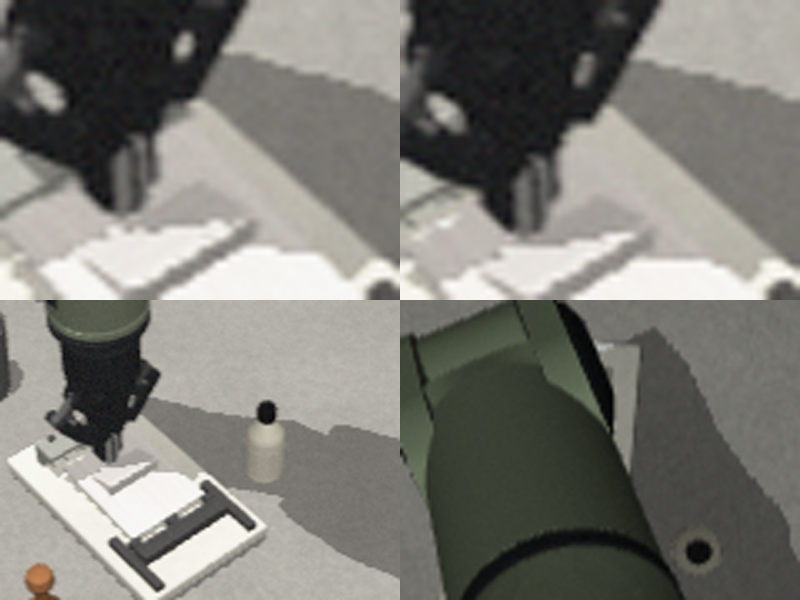

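The flap is following the finger: the wedge crest's right end moved down about 2 px between the upper two panels, (250,222) to (250,235). So contact is real, the hinge force is just lost in the noise, and the tip sits about 18 mm above the reported TCP. Keep pressing until the stop is felt.

```bash
for i in 1 2 3; do python3 -m crank '[[0,0,0.001,0],[0,0,0,0]]' | grep -E 'clock|pos|wrist'; done
```

```text
clock: 11.45
position: [0.5723, 0.0916, 0.0166]
wrist_force: [-0.0, -0.5, -0.2]
clock: 11.65
position: [0.5723, 0.0916, 0.0156]
wrist_force: [-0.1, -0.5, -0.5]
clock: 11.85
position: [0.5723, 0.0916, 0.0146]
wrist_force: [-0.2, -0.1, -0.1]
```

```bash
cat >tr.py <<'E'
from h import *
import sys
p5=cv2.resize(cv2.imread("pics/p5.png"),(60,45),interpolation=cv2.INTER_AREA)
p5=cv2.resize(p5,None,fx=10,fy=10,interpolation=2)
I=r.capture("side")[:,:,::-1];np.save(sys.argv[1],I)
N=cv2.resize(I[225:275,275:335],None,fx=10,fy=10,interpolation=2)
for n,(x,y,w,h) in dict(wedge=(290,300,120,90),tip=(165,200,70,110),base=(480,330,100,100)).items():
    s=N;res=cv2.matchTemplate(s,p5[y:y+h,x:x+w],cv2.TM_CCOEFF_NORMED)
    yy,xx=np.mgrid[:res.shape[0],:res.shape[1]];res[(abs(yy-y)>80)|(abs(xx-x)>60)]=-1
    _,v,_,l=cv2.minMaxLoc(res);print(n,(l[0]-x)/10,(l[1]-y)/10,round(v,3))
E
python3 tr.py a.npy; python3 -m crank '[[0,0,0.001,0],[0,0,0.001,0],[0,0,0,0]]'| grep -E 'clock|pos|wrist'; python3 tr.py b.npy
```

```text
wedge -1.3 2.1 0.927
tip 0.3 3.9 0.971
base -0.3 0.1 0.964
clock: 12.2
position: [0.5723, 0.0916, 0.0126]
wrist_force: [0.4, 0.3, 0.5]
wedge -2.1 2.8 0.885
tip 0.2 4.4 0.965
base -0.4 0.2 0.96
```

```bash
for i in 1 2; do python3 -m crank '[[0,0,0.001,0],[0,0,0.001,0],[0,0,0,0]]'| grep -E 'clock|pos|wrist'; done; python3 tr.py c.npy
```

```text
clock: 12.55
position: [0.5725, 0.0917, 0.0113]
wrist_force: [-3.5, -0.4, 14.9]
clock: 12.85
position: [0.5733, 0.0917, 0.0103]
wrist_force: [-4.4, -1.9, 29.2]
wedge -1.6 2.5 0.894
tip 0.0 4.9 0.975
base -0.4 0.2 0.959
```

The stop is felt: about 29 N as the press goes on, and the wedge has stopped moving, so the flap lies flat and TCP z ≈ 0.012 corresponds to tip on plate. Lift and go behind the step.

```bash
python3 -m crank '[[0,0,-0.015,0],[0,0,-0.03,0],[-0.025,0,0,0],[-0.025,0,0,0],[-0.021,0,0,0],[0,0,0.01,0],[0,0,0.01,0],[0,0,0,0]]'; python3 - <<'E'
from h import *
s=r.observe();c,q=np.cos(-.089),np.sin(-.089);d=s["position"]-np.array([.531,.0955,0]);print(c*d[0]+q*d[1],-q*d[0]+c*d[1],d[2])
for c in("side","top"):
  r.capture(c)
  for t in("flap_edge","flap_step","flap_hinge"):print(c,t,[(np.round(d["xyz"],3).tolist(),round(d["confidence"],2)) for d in r.look_for(c,t)[:2]])
E
python3 tr.py d.npy
```

```text
clock: 13.7
position: [0.5016, 0.0977, 0.0324]
tcp_rot: [3.141, 0.001, -0.089]
wrist_force: [-0.2, 0.4, 0.1]
width: -0.003
grip_force: 0.0
-0.029470995121080982 -0.00038442589055093105 0.03237827905634399
side flap_edge [([0.513, 0.116, 0.037], 0.82)]
side flap_step [([0.517, 0.113, 0.037], 0.89)]
side flap_hinge [([0.496, 0.109, 0.035], 0.97)]
top flap_edge [([0.573, 0.058, 0.041], 0.69)]
top flap_step [([0.58, 0.06, 0.039], 0.55)]
top flap_hinge [([0.571, 0.06, 0.034], 0.44)]
wedge 6.0 -6.8 0.535
tip 1.3 -1.1 0.501
base -0.3 -0.4 0.798
```

Both cameras put the flap's surface at 35–41 mm, so it is flat. Lower behind the step and push.

```bash
python3 -m crank '[[0,0,0.008,0],[0,0,0.008,0],[0,0,0,0]]'| grep -E 'clock|pos|wrist'; python3 -m crank '[[0.004,0,0,0],[0.004,0,0,0],[0.004,0,0,0],[0,0,0,0]]'| grep -E 'clock|pos|wrist';
```

```text
clock: 14.45
position: [0.5009, 0.0978, 0.0164]
wrist_force: [0.4, 0.5, 0.8]
clock: 14.85
position: [0.5144, 0.0968, 0.0179]
wrist_force: [0.0, 0.4, 1.2]
```

```bash
python3 -m crank '[[0.002,0,0,0],[0.002,0,0,0],[0,0,0,0]]'| grep -E 'clock|pos|wrist';  python3 -m crank '[[0.002,0,0,0],[0.002,0,0,0],[0,0,0,0]]'| grep -E 'clock|pos|wrist'
```

```text
clock: 15.15
position: [0.5178, 0.0965, 0.0178]
wrist_force: [1.0, -0.4, 0.9]
clock: 15.45
position: [0.5214, 0.0962, 0.0176]
wrist_force: [-1.4, 1.0, 1.3]
```

```bash
for i in 1 2 3; do python3 -m crank '[[0.002,0,0,0],[0.002,0,0,0],[0,0,0,0]]'| grep -E 'clock|pos|wrist'; done
```

```text
clock: 15.75
position: [0.5257, 0.0958, 0.0176]
wrist_force: [-1.4, 0.1, 0.4]
clock: 16.05
position: [0.5298, 0.0954, 0.0177]
wrist_force: [-1.5, 0.2, 0.5]
clock: 16.35
position: [0.5339, 0.095, 0.0177]
wrist_force: [-1.7, -0.8, -0.0]
```

```bash
cat >tr2.py <<'E'
from h import *
import sys
# flap corner & bracket motion vs reference frame c.npy by template matching (side camera)
A=np.load("c.npy");I=r.capture("side")[:,:,::-1];np.save(sys.argv[1],I)
up=lambda P:cv2.resize(np.ascontiguousarray(P),None,fx=8,fy=8,interpolation=2)
m=r.camera_model("side");c,q=np.cos(-.089),np.sin(-.089)
def px(x,y,z):
    X=np.array([.531+c*x-q*y,.0955+q*x+c*y,z]);p=np.array(m["intrinsics"])@(np.array(m["R"])@X+m["t"]);return p[:2]/p[2]
print("24mm =",(px(-.038,.03,.036)-px(-.062,.03,.036)).round(1))
for n,P,w in(("hinge_l",(-.066,.03,.038),8),("bracket_back",(-.083,0.03,.036),7),("wedge_l",(-.002,.03,.045),7),("flap_left",(-.02,.045,.036),7)):
    x,y=np.round(px(*P)).astype(int);t=up(A[y-w:y+w+1,x-w:x+w+1]);W=w+14
    res=cv2.matchTemplate(up(I[y-W:y+W+1,x-W:x+W+1]),t,cv2.TM_CCOEFF_NORMED);_,v,_,l=cv2.minMaxLoc(res);print(n,l[0]/8-14,l[1]/8-14,round(v,3))
s=r.observe();print(s["wrist_force"].round(2),s["joint_torque"].round(1))
for t in("flap_step","flap_hinge"):print(t,[(np.round(d["xyz"],3).tolist(),round(d["confidence"],2)) for d in r.look_for("side",t)[:2]])
E
python3 tr2.py e.npy
```

```text
24mm = [-6.1 -5.9]
hinge_l -3.375 -3.375 0.988
bracket_back 11.75 -13.0 0.989
wedge_l -5.25 4.625 0.576
flap_left -11.875 8.5 0.717
[-1.89  0.36 -0.9 ] [  0.2 -92.2   0.5 -23.1   0.1  -0.3   0. ]
flap_step [([0.529, 0.112, 0.035], 0.91)]
flap_hinge [([0.51, 0.107, 0.035], 0.59)]
```

The hinge bracket has moved (-3.4,-3.4) px of the (-6.1,-5.9) px full travel, i.e. about 13.5 mm of slide. Continue to the end stop.

```bash
for i in 1 2; do python3 -m crank '[[0.002,0,0,0],[0.002,0,0,0],[0,0,0,0]]'| grep -E 'clock|pos|wrist'; done; python3 -m crank '[[0.001,0,0,0],[0.001,0,0,0],[0,0,0,0]]'| grep -E 'clock|pos|wrist'
```

```text
clock: 16.8
position: [0.5378, 0.0947, 0.0177]
wrist_force: [-2.7, 0.5, -0.3]
clock: 17.1
position: [0.5418, 0.0943, 0.0177]
wrist_force: [-2.2, -0.1, 0.7]
clock: 17.4
position: [0.5436, 0.0942, 0.0177]
wrist_force: [-2.4, 0.1, 1.5]
```

```bash
for i in 1 2 3; do python3 -m crank '[[0.001,0,0,0],[0,0,0,0]]'| grep -E 'clock|pos|wrist'; done
```

```text
clock: 17.6
position: [0.5438, 0.0941, 0.0176]
wrist_force: [-7.5, -0.1, 2.7]
clock: 17.8
position: [0.5439, 0.0941, 0.0174]
wrist_force: [-12.7, 1.0, 6.6]
clock: 18.0
position: [0.544, 0.094, 0.0173]
wrist_force: [-18.3, 1.9, 9.6]
```

```bash
python3 tr2.py f.npy | head -2; python3 -m crank '[[-0.004,0,0,0],[-0.006,0,0,0],[0,0,-0.02,0],[0,0,-0.04,0],[0,0,-0.04,0],[0,0,-0.04,0],[-0.04,0,0,0],[-0.04,0,0,0],[0,0.04,0,0],[0,0.04,0,0]]'| grep -E 'clock|pos|wrist'; python3 -m crank '[[0,0.04,0,0],[0,0.04,0,0],[0,0.04,0,0],[0,0.04,0,0],[0,0.04,0,0],[0,0.04,0,0],[0,0,0,0]]'| grep -E 'clock|pos|wrist'; python3 - <<'E'
from h import *
exec(open("tr2.py").read().replace("sys.argv[1]",'"g.npy"'))
r.capture("top");
for t in("flap_edge","flap_step","card_mid","ink","stamp"):print(t,[(np.round(d["xyz"],3).tolist(),round(d["confidence"],2)) for d in r.look_for("top",t)[:2]])
E
```

```text
24mm = [-6.1 -5.9]
hinge_l -6.0 -5.75 0.93
clock: 19.15
position: [0.4493, 0.0223, 0.1583]
wrist_force: [1.3, -1.1, 0.1]
clock: 19.85
position: [0.4274, -0.2218, 0.1579]
wrist_force: [-0.2, 1.0, 0.4]
24mm = [-6.1 -5.9]
hinge_l -6.0 -5.75 0.931
bracket_back -6.5 -5.375 0.971
wedge_l -5.5 -5.375 0.958
flap_left -5.0 -5.0 0.972
[-0.05 -0.26  0.49] [  4.1 -69.2   3.5 -31.    0.3   0.1   1. ]
flap_step [([0.549, 0.097, 0.037], 0.73)]
flap_hinge [([0.764, 0.103, 0.068], 0.53)]
flap_edge [([0.545, 0.09, 0.04], 0.8), ([0.476, -0.034, 0.069], 0.52)]
flap_step [([0.552, 0.091, 0.037], 0.71)]
card_mid [([0.488, 0.246, 0.018], 0.26)]
ink [([0.476, -0.031, 0.068], 0.57)]
stamp [([0.491, 0.249, 0.02], 0.75)]
```

The slide moved the full 24 mm (-6.0,-5.75 px) and stayed there after I backed off. The flap is flat, the bystanders have not moved and the hand is clear.

```bash
python3 -c "
from cell import r
print(r.hand_in())"
```

```text
the job is handed in; nothing more can be done
None
```

I folded the flap flat over the card, pushed it to the slide's end stop so its free edge is tucked under the lip, and handed the job in at about 20 s with the hand clear; I checked this from camera tracking and the force at the stop, and the verdict wasn't shown.

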